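# Hang the grater plate on its sloping stand

## Task

Take the steel grater plate that lies on the worktop and hang it on the sloping grater stand: both of its holes over the stand's two pins, the grip facing outward and the holes at the upper end of the slope, pushed home so that the plate lies flush on the rails, keeping hold of it until it is home, then let it go. The pin bar is adjustable and may sit higher or lower on the slope, so feel for the pins and do not ram or drop the plate onto the stand. Leave the garlic, the tin and the mug where they are.

Things in the scene. Friction and masses are not known exactly. Their poses are not given: they have to be found in the camera images.
- bed: Sloping bed of the fixed grey grater stand (190 x 132 mm, 165 mm high). Origin: middle of its face, 105 mm above the worktop. x up the slope (away from the robot), 35 deg above level; y across, left; z square out of the face, 35 deg from vertical, towards the robot. Two 14 mm wide rails, tops at z = 0, at y = +-58 mm, x = -105 to +105 mm.
- pin_range (a point): Fixed point at bed x = +45 mm, z = 0, y = 0, axes as the bed. Here a steel crossbar between the rails carries two 9 mm pins, square to the face, at y = +-38 mm, 22 mm high, flat tips with a 2 mm bevel. The bar is clamped (holds 100 N) somewhere within 20 mm up or down the slope (x) of this point: not reported.
- plate: Loose steel grater plate 140 (x) x 130 (y) x 6 mm, 0.17 to 0.35 kg, bumps on top. Origin: centre of underside; z out of the upper face; x to the end with two 13 mm through holes at x = +50, y = +-38 mm. A black grip bar along y stands on it: centre x = +20 mm, 12 mm thick, 60 mm long, top 41 mm above the underside. Hung: plate x along bed x, underside on the rails.
- grip (a point): centre of the plate's grip bar, 24 mm above the underside, axes as the plate; pinch the bar across its 12 mm thickness (plate x); pressing on the holed end can turn the plate a few degrees in the fingers
- hole_l (a point): centre of the plate's hole at plate y = +38 mm, at the underside, axes as the plate
- hole_r (a point): centre of the plate's hole at plate y = -38 mm, at the underside, axes as the plate
- tail (a point): point on the plate's underside 60 mm from its centre towards the end without holes, at mid-width
- garlic: a garlic bulb, 60 mm, standing on the worktop; origin at its underside; leave alone
- tin: a low food tin, 75 mm across, 58 mm high, standing under the wall cabinet (about x over 0.55 m, y over 0.12 m, underside 0.46 m above the worktop: keep the arm clear of it); origin at the centre of its underside; leave alone
- mug: a white mug with dark dots, 82 x 114 x 91 mm, handle along its -y; origin at its underside; leave alone

How it is judged:
By the outcome, as a careful person would: the job done as asked, in the order asked, and still so for the second after the job is handed in, with the robot touching nothing.
It also fails if it takes over 53 s, if anything falls off the work surface, if the arm or the gripper's body presses on something with over 40 N, if the wrist force passes 120 N, or if a joint passes its speed limit or range.

## Robot

A 6-joint arm with a two-finger parallel gripper is mounted at the origin on a cart in front of the work surface, level with it; the furniture and walls round the work are solid. World frame = base frame: x ahead of the robot, y to its left, z up, the work surface at z = 0. Lengths are in mm, angles in rad, forces in N, time in s.
With the tool pointing down it reaches from about 300 to 875 mm from the base axis. Payload 4.2 kg.
Tool frame: the origin (TCP) lies between the finger pads; the fingertips stand r.finger_overhang ahead of it and the grasp point (between the pads) lies 11 mm behind it (r.finger_overhang is the distance from the TCP to the fingertips, in mm); z points along the fingers, y is the line along which they close (so a half turn about z gives the same grasp; the last joint's range is limited). The gripper opens to 85 mm and grips with 20 to 120 N. Pads are 22 mm wide; open, the fingers measure 114 mm over their backs; the gripper's body (76 mm by 85 mm) begins 54 mm behind the grasp point. The pads swing forward as they close: fully open they stand 13 mm farther back than shut.
Start: joints at [-1.168, 0.32, 1.565, -0, 1.257, -0.02], TCP at [235.935, -524.381, 239.338] pointing down, gripper open.
Joint ranges: [-3.11, 3.11], [-0.84, 2.01], [0.21, 2.61], [-1.34, 4.49], [0.05, 2.63], [-2.56, 2.56]. Speed limits (rad/s): [2.57, 2.57, 3.14, 3.14, 3.14, 3.14].

## Interface

Orientations are given as a rotation vector (axis times angle).
In Python, from workcell import r gives the robot as it stands. The module is installed in compiled form; this text tells all that it offers.
- The arm moves only by the tool play_rows, never from a script. Its argument "commands" is a list of rows, each a list of 7 numbers: the shift along the world's x, y, z in mm, then the turn, a rotation vector about the world's x, y, z in degrees, then the closure, from 0 (fully open) to 1 (shut). A call has 1 to 10 rows; each row is the pose to reach, as a shift and turn from the pose commanded when the call began; what a row does not reach only later rows make up. A row lasts 1/8 s, in which the tool goes at most 62.5 mm and 10.7 degrees, less where a joint would pass 70% of its speed; a pose out of reach is approached as far as the arm can. A call with a gripper value outside its range is refused whole. The fingers move at their own pace and stop on an object; "squeeze" is the grip in N (left out, the last holds). Time passes only in rows, so rows that repeat a pose let the fingers close. It gives the time, the measured TCP pose, the force, the opening and the grip force at its end, in the units of the state.
- r.read_state(): the state, without advancing time (a new reading comes with each control period).
- r.camera(name): name is "side" or "top" or "wrist"; returns a dict with "img" (420x560x3 uint8, blue, green, red), "range_z" (420x560 float32, mm along the optical axis (not along the pixel's ray), 0 where there is no reading), "intrinsics" (3x3 intrinsics, pixels), "distortion" ([k1, k2, p1, p2, k3] as OpenCV has them; the pictures are not rectified), "position" and "orientation" of the camera in the world. Camera axes: x right, y up, looking along -z (the intrinsics and any distortion apply to the point x, -y, -z); pixel columns grow to the right and rows downward; lengths in mm; the calibration is good to about 2 mm. A picture is of the moment at which its call begins.
- r.sign_off(): hands the job in; it is judged then, once.
The state is a dict: "time_s": time; "joint_pos": joint angles; "qvel": joint speeds; "joint_efforts": joint torques, N m; "position": TCP position; "eef_rot": TCP orientation; "contact_force": force on the tool from outside, world axes, zero at the start; "ft_torque": the same for the moment, N m; "opening": opening from 0.0 (shut) to 1.0 (fully open); "gripper_force": force on a finger pad.
Only numpy, scipy, OpenCV 4.12 (cv2) and the standard library are available. Lean on these libraries where they do the work, as an engineer would, in place of code of your own. Each camera call takes 0.05 s, during which the arm holds its last target. There are 200 camera calls.

## Working session

There is one attempt and no reset: what is moved stays moved. The work goes in short steps, Python scripts to look and compute and a tool call to move; the robot and the scene stay as the last step left them, time stands still between calls to the robot, and variables do not carry over. Pictures are saved under pics/ and viewed, at most 10 in all, crops included, and the job is handed in when it is done.

Besides the shell and the picture viewer there is one more tool, called by a JSON object that holds its "name" and its "arguments". play_rows: Moves the arm, as the interface text tells. Its arguments: {"type":"object","properties":{"commands":{"type":"array","items":{"type":"array","items":{"type":"number"}}},"squeeze":{"type":"number"}},"required":["commands"]}

```bash
mkdir -p pics
cat > h.py <<'E'
import numpy as np, cv2
from workcell import r
from scipy.spatial.transform import Rotation as R
def shot(n):
    c=r.camera(n); 
    return c
def rot(o):
    o=np.array(o,float)
    return o if o.shape==(3,3) else (R.from_rotvec(o).as_matrix() if o.size==3 else R.from_quat(o).as_matrix())
def cloud(c):
    h,w=c["range_z"].shape
    u,v=np.meshgrid(np.arange(w),np.arange(h))
    p=cv2.undistortPoints(np.stack([u,v],-1).reshape(-1,1,2).astype(float),np.array(c["intrinsics"]),np.array(c["distortion"])).reshape(h,w,2)
    z=c["range_z"].astype(float)
    P=np.stack([p[...,0]*z,-p[...,1]*z,-z],-1)
    W=P@rot(c["orientation"]).T+np.array(c["position"])
    W[z<=0]=np.nan
    return W
E
python3 - <<'E'
from h import *
s=r.read_state();print(s,r.finger_overhang)
ims=[]
for n in ["top","side"]:
    c=shot(n);W=cloud(c);np.savez(f"/tmp/{n}.npz",W=W,img=c["img"]);cv2.imwrite(f"pics/{n}1.png",c["img"])
    print(n,c["position"],c["orientation"],c["intrinsics"][0])
E
```

```text
{'time_s': 0.0, 'joint_pos': array([-1.16800549e+00,  3.20281337e-01,  1.56569426e+00,  1.69003893e-05,
        1.25739324e+00, -2.00002084e-02]), 'qvel': array([ 0.00084539,  0.00087208, -0.00060575, -0.00120901,  0.00037477,
       -0.00090915]), 'joint_efforts': array([-9.61229125e-04, -4.15532970e+01, -2.34158760e+01, -1.44978303e-04,
        8.09463876e-03, -2.90979256e-05]), 'position': array([ 235.74752377, -523.93476333,  238.4824004 ]), 'eef_rot': array([-3.06995158e+00, -6.58808753e-01,  5.05675881e-04]), 'contact_force': array([-0.11535805, -0.58862578,  0.55045929]), 'ft_torque': array([-0.02180157, -0.03678055, -0.01023345]), 'gripper_force': 0.0, 'opening': 1.001870996659227} 8.0
top [ 288.97374222   32.15413553 1419.8121196 ] [ 0.12241575 -0.14879738 -1.55338093] [504.32230614   0.         283.92676584]
side [ 250.02782963 1219.66747347  778.60177914] [ 0.18909474 -1.51615713 -2.51541853] [507.99017711   0.         272.32911195]
```

View pics/top1.png

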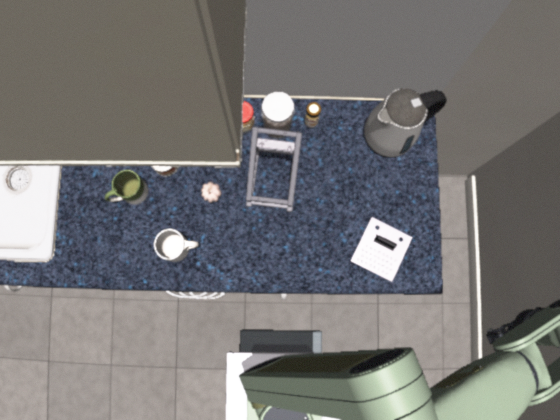

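View pics/side1.png

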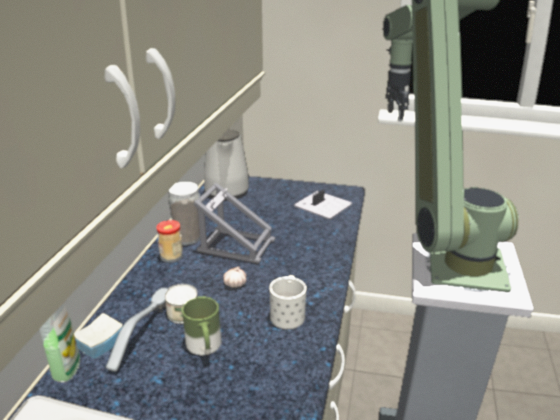

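Top view: plate at px (382,248) with its grip at (386,242) and holes at about (376,228) and (402,239). The stand is at (273,168), with the pin bar at about (275,145). Garlic is at (211,191), the mug at (175,244). Next I'll measure the plate and stand.

Run:
```python
from h import *
d=np.load("/tmp/top.npz");W=d["W"];img=d["img"].astype(int)
m=np.zeros(img.shape[:2],bool);m[212:285,345:418]=1
g=img.min(-1)
def rep(mask,name):
    P=W[mask];P=P[~np.isnan(P[:,0])]
    rc=cv2.minAreaRect(P[:,:2].astype(np.float32));print(name,len(P),P.mean(0).round(1),rc,np.percentile(P[:,2],[5,50,95]).round(1))
    return P
table=W[215:240,320:345].reshape(-1,3);print("table z",np.nanmedian(table[:,2]))
k=(g>150)&m; n,l,st,_=cv2.connectedComponentsWithStats(k.astype(np.uint8)); i=1+st[1:,4].argmax(); rep(l==i,"plate")
gr=m&(W[...,2]>28);P=rep(gr,"grip top")
for px in [(377,228),(401,239)]: print("hole",W[px[1],px[0]].round(1))
# stand
s=np.zeros_like(m);s[118:215,240:308]=1
a=W[s&(W[...,2]>15)];a=a[~np.isnan(a[:,0])]
np.save("/tmp/stand.npy",a)
print(len(a),a.min(0),a.max(0)); print(cv2.minAreaRect(a[:,:2].astype(np.float32)))
big=cv2.resize(d["img"][110:290,235:425],None,fx=4,fy=4,interpolation=cv2.INTER_CUBIC)[:600];
A=cv2.resize(d["img"][115:215,235:310],None,fx=5.5,fy=5.5,interpolation=cv2.INTER_CUBIC);B=cv2.resize(d["img"][215:285,345:415],(385,385),interpolation=cv2.INTER_CUBIC)
o=np.zeros((550,800,3),np.uint8);o[:A.shape[0],:A.shape[1]]=A;o[:385,414:799]=B;cv2.imwrite("pics/crop1.png",o)
```

```text
table z 1.0155114808942471
plate 2137 [ 439.9 -267.     6.7] ((443.2396240234375, -269.81884765625), (135.00161743164062, 146.21206665039062), 63.9506950378418) [ 1.1  6.6 11.9]
grip top 106 [ 460.4 -276.4   39.8] ((461.57354736328125, -276.6554260253906), (58.37621307373047, 13.727873802185059), 61.549129486083984) [31.5 40.1 45.8]
hole [ 502.3 -257.9    1.3]
hole [ 471.2 -327.2    1.9]
2387 [545.51614194 -54.60560286  15.01068633] [820.603261   132.255802   524.05706132]
((679.3663330078125, 31.413742065429688), (271.5090026855469, 188.07676696777344), 3.837918758392334)
```

View pics/crop1.png

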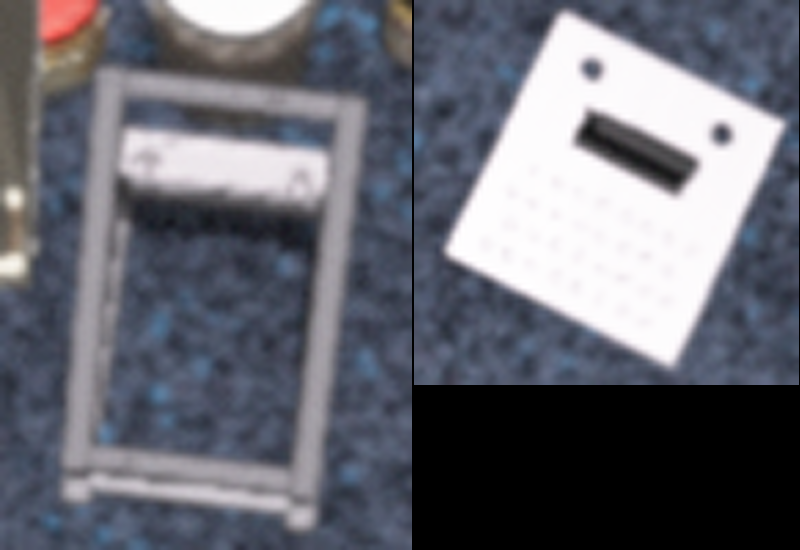

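```bash
cat >> h.py <<'E'
from scipy.optimize import minimize
def bedT(x,y,yaw,z=105):
    t=np.radians(35);X=np.array([np.cos(t),0,np.sin(t)]);Y=np.array([0,1,0]);Z=np.cross(X,Y)
    return R.from_euler('z',yaw).as_matrix()@np.stack([X,Y,Z],1),np.array([x,y,z])
def fitbed(a,g0):
    def cost(g):
        M,o=bedT(*g); b=(a-o)@M
        dy=np.maximum(np.abs(np.abs(b[:,1])-58)-7,0); dx=np.maximum(np.abs(b[:,0])-105,0)
        d=np.sqrt(dx**2+dy**2+b[:,2]**2)
        return np.mean(np.minimum(d,10)**2) 
    best=None
    for yy in np.radians([-12,-8,-4,0,4]):
        for xx in (-15,0,15):
            s=minimize(cost,[g0[0]+xx,g0[1],yy],method="Nelder-Mead",options=dict(initial_simplex=np.array([g0[0]+xx,g0[1],yy])+np.array([[0,0,0],[12,0,0],[0,12,0],[0,0,.1]])))
            if best is None or s.fun<best.fun: best=s
    return best
E
python3 - <<'E'
from h import *
for n in ["top","side"]:
    W=np.load(f"/tmp/{n}.npz")["W"].reshape(-1,3)
    W=W[(W[:,0]>500)&(W[:,0]<740)&(W[:,1]>-70)&(W[:,1]<110)&(W[:,2]>20)&(W[:,2]<220)]
    s=fitbed(W,[615,18]);M,o=bedT(*s.x);b=(W-o)@M
    print(n,len(W),s.x[:2],np.degrees(s.x[2]),s.fun,(np.abs(b[:,2])<4).sum())
    k=(np.abs(b[:,1])<48)&(np.abs(b[:,0]-45)<35)&(b[:,2]>-25)&(b[:,2]<30)
    q=b[k]; print(np.histogram(q[:,0],bins=range(10,85,5))); 
    h=q[q[:,2]>8]; print(h.round(0)[:20].tolist()); print(np.percentile(b[np.abs(b[:,2])<4],[1,99],axis=0))
E
```

```text
top 1426 [646.22395246  43.2274667 ] -5.971779491638414 51.54038519824938 962
(array([ 0,  0,  0,  0,  0,  0,  0,  0,  0, 36, 58, 73, 73, 38]), array([10, 15, 20, 25, 30, 35, 40, 45, 50, 55, 60, 65, 70, 75, 80]))
[[68.0, 39.0, 9.0], [69.0, 37.0, 10.0], [69.0, 38.0, 19.0], [70.0, 36.0, 22.0], [69.0, 33.0, 16.0], [65.0, 41.0, 17.0], [68.0, 38.0, 25.0], [67.0, 36.0, 21.0], [67.0, 33.0, 20.0], [65.0, 38.0, 23.0], [67.0, 35.0, 28.0], [72.0, -35.0, 17.0], [71.0, -37.0, 15.0], [70.0, -40.0, 10.0], [70.0, -35.0, 20.0], [70.0, -38.0, 18.0], [70.0, -40.0, 17.0], [67.0, -33.0, 21.0], [68.0, -35.0, 23.0], [69.0, -38.0, 25.0]]
[[-99.8242557  -63.20956638  -3.85218546]
 [104.71431545  62.82559236   3.85161465]]
side 1656 [651.23200533  41.85402307] -6.662517252967685 57.22710946837548 803
(array([ 0,  0,  1,  0,  0,  0,  1,  0, 45, 47, 47, 35, 23,  0]), array([10, 15, 20, 25, 30, 35, 40, 45, 50, 55, 60, 65, 70, 75, 80]))
[[65.0, -38.0, 26.0], [64.0, -42.0, 25.0], [66.0, -40.0, 19.0], [64.0, -36.0, 24.0], [61.0, -36.0, 27.0], [60.0, -41.0, 25.0], [64.0, -35.0, 21.0], [62.0, -35.0, 22.0], [60.0, -39.0, 22.0], [58.0, -42.0, 22.0], [65.0, -37.0, 14.0], [62.0, -33.0, 20.0], [60.0, -37.0, 19.0], [58.0, -33.0, 24.0], [66.0, -37.0, 9.0], [63.0, -32.0, 16.0], [61.0, -38.0, 13.0], [58.0, -32.0, 19.0], [61.0, -35.0, 11.0], [59.0, -37.0, 11.0]]
[[-106.82905753  -67.46159548   -3.85419904]
 [ 100.11545437   66.19659229    3.9313766 ]]
```

Run:
```python
from h import *
c=r.camera("wrist");s=r.read_state();T=rot(s["eef_rot"]);p=np.array(s["position"])
print("tool axes",T.round(3).tolist());print("cam in tool",T.T@(np.array(c["position"])-p),"look dir",T.T@(-rot(c["orientation"])[:,2]),"up",T.T@rot(c["orientation"])[:,1],c["intrinsics"][0])
```

```text
tool axes [[0.912, 0.41, -0.0], [0.41, -0.912, 0.001], [0.0, -0.001, -1.0]]
cam in tool [  81.84028738   -0.93498715 -134.21180411] look dir [-3.15774502e-01  3.27445560e-04  9.48834209e-01] up [9.48834265e-01 5.62106517e-05 3.15774501e-01] [314.20089349   0.         281.59212543]
```

{"name": "play_rows", "arguments": {"commands": [[35, 51, 2, 0, 0, 6, 0], [71, 103, 4, 0, 0, 12, 0], [106, 154, 7, 0, 0, 18, 0], [142, 206, 9, 0, 0, 24, 0], [177, 257, 11, 0, 0, 30, 0], [212, 308, 13, 0, 0, 36, 0], [248, 360, 15, 0, 0, 42, 0], [283, 411, 18, 0, 0, 48, 0], [330, 480, 20, 0, 0, 56, 0], [354, 514, 22, 0, 0, 60, 0]]}}

```text
time_s: 1.4
position: [590.5, -8.8, 261.2]
eef_rot: [2.327, 2.11, -0.001]
contact_force: [0.5, -1.3, 0.2]
opening: 0.998
gripper_force: 0.0
```

{"name": "play_rows", "arguments": {"commands": [[0, 0, 0, 0, 0, 0, 0], [0, 0, 0, 0, 0, 0, 0]]}}

```text
time_s: 1.65
position: [589.2, -10.9, 260.7]
eef_rot: [-2.33, -2.107, 0.002]
contact_force: [-0.6, 0.3, -0.2]
opening: 1.001
gripper_force: 0.0
```

Run:
```python
from h import *
c=shot("wrist");W=cloud(c);np.savez("/tmp/w1.npz",W=W,img=c["img"],K=c["intrinsics"],D=c["distortion"],p=c["position"],o=c["orientation"]);cv2.imwrite("pics/w1.png",c["img"])
W=W.reshape(-1,3);W=W[(W[:,0]>500)&(W[:,0]<760)&(W[:,1]>-70)&(W[:,1]<130)&(W[:,2]>20)&(W[:,2]<220)]
s=fitbed(W,[648,42]);M,o=bedT(*s.x);b=(W-o)@M
print(len(W),s.x[:2],np.degrees(s.x[2]),s.fun,(np.abs(b[:,2])<4).sum())
on=b[np.abs(b[:,2])<4];print(np.percentile(on,[1,99],axis=0))
for sg in (1,-1):
  h=b[(np.abs(b[:,1]-sg*38)<9)&(b[:,2]>10)&(b[:,2]<30)&(b[:,0]>20)&(b[:,0]<75)]; print(len(h),h.mean(0),h.min(0),h.max(0))
s=r.read_state();print(s["time_s"],s["position"],s["joint_pos"])
```

```text
17614 [649.24091105  39.48358697] -6.17585058793024 53.182418511852845 13403
[[-103.11507919  -62.24487797   -3.83180745]
 [ 101.31472899   65.76332511    2.67430951]]
164 [63.9919614  39.09647696 20.81788457] [58.65971234 35.16644003 10.26929326] [67.29257292 43.29886334 25.10923926]
147 [ 63.74418712 -35.31878598  20.29681601] [ 59.31977394 -40.49644346  10.17980205] [ 67.06823989 -31.97164447  25.01527551]
1.7 [588.98117857 -11.51903134 260.9893992 ] [-3.87989509e-02  3.30282794e-01  1.49363322e+00 -5.46569686e-04
  1.31878589e+00  6.31129790e-02]
```

View pics/w1.png

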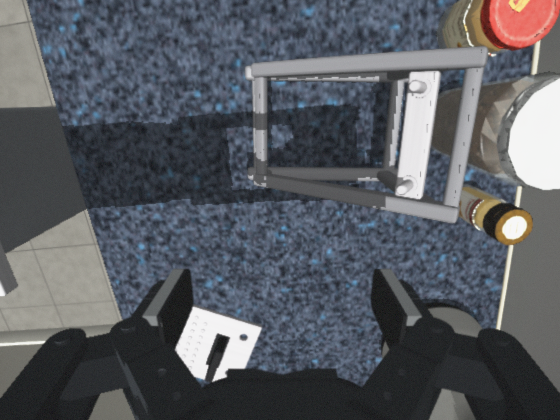

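The pins show at (418,86) and (406,186). That puts them at bed x ≈ 64 and y mid ≈ +2 from the fit. Next is the hover over the plate.

{"name": "play_rows", "arguments": {"commands": [[-20, -42, -19, 0, 0, -4, 0], [-45, -93, -42, 0, 0, -8, 0], [-70, -145, -66, 0, 0, -12, 0], [-95, -197, -90, 0, 0, -16, 0], [-115, -240, -110, 0, 0, -19, 0], [-128, -265, -121, 0, 0, -20, 0], [-128, -265, -121, 0, 0, -20, 0], [-128, -265, -121, 0, 0, -20, 0]]}}

```text
time_s: 2.7
position: [461.3, -276.0, 140.9]
eef_rot: [2.662, 1.668, 0.001]
contact_force: [-0.1, 0.1, -0.2]
opening: 0.998
gripper_force: 0.0
```

Run:
```python
from h import *
c=shot("wrist");W=cloud(c);img=c["img"];cv2.imwrite("pics/w2.png",img)
np.savez("/tmp/w2.npz",W=W,img=img)
s=r.read_state();T=rot(s["eef_rot"]);print(s["time_s"],s["position"],T.round(3).tolist())
near=(np.abs(W[...,0]-450)<120)&(np.abs(W[...,1]+272)<120)
gr=near&(W[...,2]>30)&(W[...,2]<50);n,l,st,_=cv2.connectedComponentsWithStats(gr.astype(np.uint8))
for i in np.argsort(-st[1:,4])[:2]+1:
    P=W[l==i];print("grip",len(P),st[i],cv2.minAreaRect(P[:,:2].astype(np.float32)),np.median(P[:,2]))
k=near&(img.min(-1)>120)&(W[...,2]<15);n,l,st,_=cv2.connectedComponentsWithStats(k.astype(np.uint8));i=1+st[1:,4].argmax()
P=W[l==i];print("plate",st[i],cv2.minAreaRect(P[:,:2].astype(np.float32)),np.median(P[:,2]))
```

```text
2.75 [ 461.7734655  -275.61666329  141.03457756] [[0.435, 0.9, 0.001], [0.9, -0.435, -0.0], [0.0, 0.001, -1.0]]
grip 1049 [ 277  178   15   73 1049] ((461.6780700683594, -279.60406494140625), (59.66294860839844, 11.357437133789062), 63.93791961669922) 40.18437592924448
plate [  177   125   170   145 19671] ((445.6382141113281, -272.81396484375), (138.7710723876953, 153.72906494140625), 64.01683044433594) 5.607427612742072
```

View pics/w2.png

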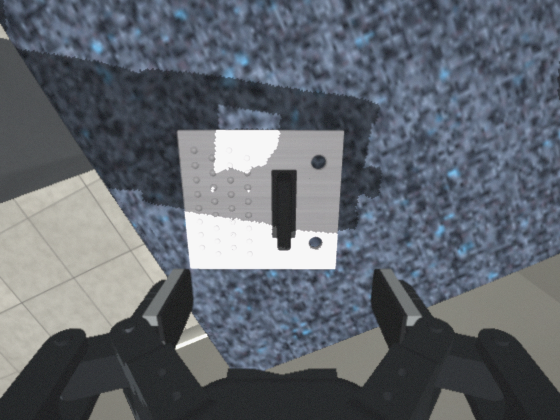

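The grip bar is centred at (285,205). It measures (461.7, -279.6), yaw -26°, matching the tool. Descending and gripping.

{"name": "play_rows", "arguments": {"commands": [[0, -2, -40, 0, 0, 0, 0], [0, -4, -85, 0, 0, 0, 0], [0, -4, -110, 0, 0, 0, 0], [0, -4, -122, 0, 0, 0, 0], [0, -4, -122, 0, 0, 0, 0], [0, -4, -122, 0, 0, 0, 1], [0, -4, -122, 0, 0, 0, 1], [0, -4, -122, 0, 0, 0, 1], [0, -4, -122, 0, 0, 0, 1], [0, -4, -122, 0, 0, 0, 1]], "squeeze": 80}}

```text
time_s: 4.0
position: [461.8, -279.8, 18.8]
eef_rot: [2.661, 1.669, 0.0]
contact_force: [-0.7, 0.3, 4.6]
opening: 0.126
gripper_force: 79.4
```

{"name": "play_rows", "arguments": {"commands": [[0, 0, 20, 0, 0, 0, 1], [0, 0, 60, 0, 0, 0, 1], [0, 0, 110, 0, 0, 0, 1], [0, 0, 150, 0, 0, 0, 1], [0, 0, 180, 0, 0, 0, 1], [0, 0, 180, 0, 0, 0, 1]]}}

```text
time_s: 4.75
position: [462.6, -280.2, 199.8]
eef_rot: [2.658, 1.668, 0.003]
contact_force: [-0.1, 0.1, -2.8]
opening: 0.126
gripper_force: 78.5
```

```bash
cat >> h.py <<'E'
BED=[649.24,39.48,np.radians(-6.18)]
E
python3 - <<'E'
from h import *
s=r.read_state();T=rot(s["eef_rot"]);p=np.array(s["position"])
M,o=bedT(*BED)
Tt=np.stack([np.cross(M[:,0],-M[:,2]),M[:,0],-M[:,2]],1)
print(s["time_s"],p,s["opening"],s["contact_force"],s["ft_torque"],"rotvec deg",np.degrees(R.from_matrix(Tt@T.T).as_rotvec()).round(2))
for z in (90,45,26,0):
    t=o+M@np.array([33.9,1.9,18.8+z]);print(z,t.round(1),(t-p).round(1))
print(M.round(3).tolist())
c=shot("wrist");W=cloud(c);np.savez("/tmp/w3.npz",W=W,img=c["img"]);cv2.imwrite("pics/w3.png",c["img"])
P=(W-p)@T  # tool frame
n=(np.abs(P[...,0])<90)&(np.abs(P[...,1])<110)&(P[...,2]>5)&(P[...,2]<40)&(c["img"].min(-1)>90)
A=P[n];print(len(A),cv2.minAreaRect(A[:,:2].astype(np.float32)),np.linalg.lstsq(np.c_[A[:,:2],np.ones(len(A))],A[:,2],rcond=None)[0])
E
```

```text
4.75 [ 462.60451837 -280.24915173  199.80569641] 0.1255486634989555 [-0.09164734  0.1429083  -2.84756544] [-0.05166806 -0.06000406 -0.09180298] rotvec deg [ -9.58 -33.57  19.  ]
90 [615.   45.1 213.6] [152.4 325.3  13.8]
45 [640.7  42.3 176.7] [178.1 322.6 -23.1]
26 [651.5  41.1 161.1] [188.9 321.4 -38.7]
0 [666.3  39.5 139.8] [203.7 319.8 -60. ]
[[0.814, 0.108, -0.57], [-0.088, 0.994, 0.062], [0.574, 0.0, 0.819]]
39536 ((-0.8181991577148438, -20.52448272705078), (131.3314666748047, 141.4364776611328), 0.12263846397399902) [ 7.24448790e-04 -5.73033855e-04  1.31395390e+01]
```

View pics/w3.png

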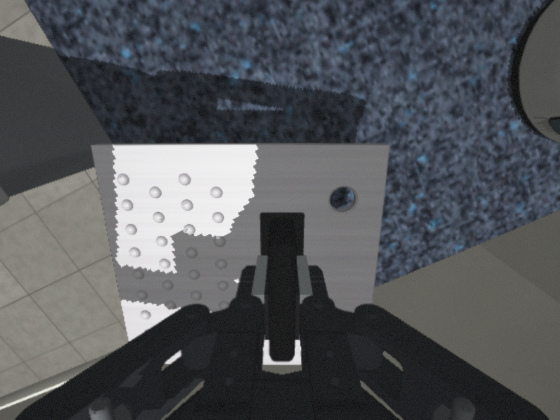

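Image w3 shows the plate flat and square in the fingers, with the left hole at (343,198). Moving to the standoff.

{"name": "play_rows", "arguments": {"commands": [[16, 36, 2, -1, -3.4, 1.9, 1], [36, 80, 4, -2.2, -8, 4.5, 1], [58, 125, 6, -3.7, -12.8, 7.2, 1], [80, 172, 8, -5, -17.6, 10, 1], [102, 219, 10, -6.4, -22.4, 12.7, 1], [124, 265, 12, -7.8, -27.3, 15.5, 1], [142, 303, 13, -8.9, -31.2, 17.7, 1], [152, 325, 14, -9.58, -33.57, 19, 1], [152, 325, 14, -9.58, -33.57, 19, 1], [152, 325, 14, -9.58, -33.57, 19, 1]]}}

```text
time_s: 6.05
position: [612.5, 44.7, 210.2]
eef_rot: [1.965, 1.764, 0.547]
contact_force: [0.4, 0.3, -2.7]
opening: 0.127
gripper_force: 78.7
```

```bash
cat >> h.py <<'E'
def where():
    s=r.read_state();T=rot(s["eef_rot"]);p=np.array(s["position"]);M,o=bedT(*BED)
    Tt=np.stack([M[:,1],M[:,0],-M[:,2]],1)
    print("t",s["time_s"],"bed",((p-o)@M).round(2),"Fbed",(np.array(s["contact_force"])@M).round(1),"Tq bed",(np.array(s["ft_torque"])@M).round(2),"rot err world",np.degrees(R.from_matrix(Tt@T.T).as_rotvec()).round(2))
    return s,T,p,M,o
def go(dx,dy,dz):
    M,o=bedT(*BED);return (M@np.array([dx,dy,dz])).round(1)
E
python3 - <<'E'
from h import *
s,T,p,M,o=where();print(s["joint_pos"])
b=(p-o)@M
for t in ([34.2,2.4,68],[34.2,2.4,55],[34.2,2.4,45]): print(t,go(*(np.array(t)-b)))
c=shot("wrist");cv2.imwrite("pics/w4.png",c["img"]);W=cloud(c);np.savez("/tmp/w4.npz",W=W,img=c["img"])
E
```

```text
t 6.05 bed [ 29.91   1.26 107.43] Fbed [-1.3  0.3 -2.4] Tq bed [0.   0.55 0.  ] rot err world [-0.02 -0.52  0.02]
[ 0.11882718  0.19007009  1.97848187 -0.33205763  0.40324651  0.49491871]
[34.2, 2.4, 68] [ 26.1  -1.7 -29.8]
[34.2, 2.4, 55] [ 33.5  -2.5 -40.5]
[34.2, 2.4, 45] [ 39.2  -3.1 -48.7]
```

View pics/w4.png

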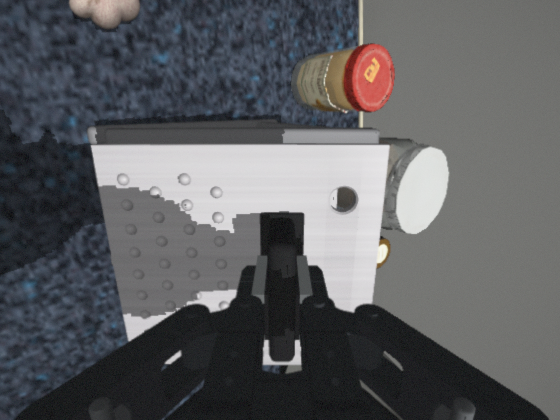

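{"name": "play_rows", "arguments": {"commands": [[10, -1, -12, 0, -0.3, 0, 1], [22, -1.5, -27, 0, -0.5, 0, 1], [33, -2.5, -40, 0, -0.5, 0, 1], [38, -3, -47, 0, -0.5, 0, 1], [38, -3, -47, 0, -0.5, 0, 1], [38, -3, -47, 0, -0.5, 0, 1]]}}

```text
time_s: 6.85
position: [651.8, 42.3, 165.6]
eef_rot: [1.956, 1.756, 0.56]
contact_force: [-0.8, 1.4, -3.2]
opening: 0.125
gripper_force: 78.6
```

Run:
```python
from h import *
s,T,p,M,o=where()
b=(p-o)@M
for z in (42,38,30): print(z,go(*(np.array([34.2,2.4,z])-b)))
c=shot("wrist")
cv2.imwrite("pics/w5.png",cv2.resize(c["img"][140:260,270:410],None,fx=4,fy=4,interpolation=cv2.INTER_CUBIC))
```

```text
t 6.85 bed [36.58  3.11 48.36] Fbed [-2.6  1.3 -2.1] Tq bed [0.   0.56 0.04] rot err world [-0.05  0.28 -0.02]
42 [ 1.6 -0.9 -6.6]
38 [ 3.9 -1.1 -9.9]
30 [  8.5  -1.6 -16.4]
```

View pics/w5.png

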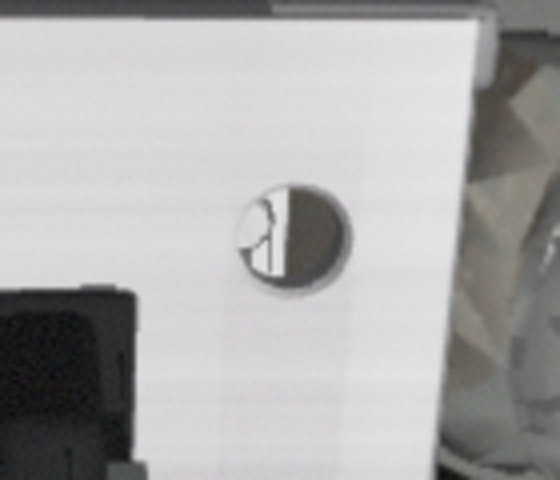

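The crop shows the left pin tip at about (250,222), off to the downslope side of the hole centre (293,240). The plate is roughly 4–5 mm too far up the slope, so I'll shift it down.

```bash
cat >> h.py <<'E'
def look(tag):
    s,T,p,M,o=where()
    c=shot("wrist");W=cloud(c);img=c["img"];np.savez(f"/tmp/{tag}.npz",W=W,img=img)
    P=(W-p)@T
    # hole pixels: window round expected hole in tool frame, at plate-top depth 13.1
    Rc=rot(c["orientation"]);
    def proj(t):
        q=Rc.T@(p+T@np.array(t,float)-np.array(c["position"]));q=np.array([q[0],-q[1],-q[2]])
        return cv2.projectPoints(q.reshape(1,1,3),np.zeros(3),np.zeros(3),np.array(c["intrinsics"]),np.array(c["distortion"]))[0].ravel()
    u,v=proj([37,29.5,13.1]);print("hole px exp",u.round(1),v.round(1))
    ys,xs=np.mgrid[:420,:560];k=(np.hypot(xs-u,ys-v)<20)
    low=k&(P[...,2]>16);print("hole centroid px",xs[low].mean().round(1),ys[low].mean().round(1),"n",low.sum())
    B=(W-o)@M;q=B[low];print("bed pts z pct",np.percentile(q[:,2],[50,80,90,97]).round(1))
    t=low&(B[...,2]>14)&(P[...,2]>21); print("tip n",t.sum())
    if t.sum(): print("tip bed",B[t].mean(0).round(1),B[t].min(0).round(1),B[t].max(0).round(1),"tool",P[t].mean(0).round(1),"px",xs[t].mean(),ys[t].mean())
    return img
E
python3 -c "
from h import *
look('l1');print(go(-4.6,-.2,-3))"
```

```text
t 6.9 bed [36.76  3.2  48.6 ] Fbed [-3.5  1.5 -1.3] Tq bed [-0.04  0.59  0.03] rot err world [-0.06  0.31 -0.03]
hole px exp 341.8 201.0
hole centroid px 341.8 198.4 n 465
bed pts z pct [-1.3 23.1 29.9 31.9]
tip n 74
tip bed [64.4 39.1 23. ] [62.4 35.3 20. ] [66.7 42.3 24.4] tool [35.9 27.5 25.8] px 333.55405405405406 195.90540540540542
[-2.1  0.  -5.1]
```

```bash
python3 -c "
from h import *
print(go(-4.3,-.6,-4))"
```

```text
[-1.3 -0.5 -5.7]
```

{"name": "play_rows", "arguments": {"commands": [[-1.3, -0.5, -2.5, 0, 0.3, 0, 1], [-1.3, -0.5, -5.7, 0, 0.3, 0, 1], [-1.3, -0.5, -5.7, 0, 0.3, 0, 1], [-1.3, -0.5, -5.7, 0, 0.3, 0, 1]]}}

```text
time_s: 7.45
position: [650.5, 41.8, 159.6]
eef_rot: [1.96, 1.759, 0.555]
contact_force: [0.2, 0.3, -3.9]
opening: 0.127
gripper_force: 78.6
```

```bash
python3 -c "
from h import *
img=look('l2');cv2.imwrite('pics/w6.png',cv2.resize(img[140:260,270:410],None,fx=4,fy=4,interpolation=cv2.INTER_CUBIC))
print(go(0,0,-1))"
```

```text
t 7.45 bed [32.11  2.47 44.2 ] Fbed [-2.1  0.3 -3.3] Tq bed [-0.02  0.58  0.04] rot err world [-0.05 -0.04 -0.03]
hole px exp 341.8 201.0
hole centroid px 342.0 198.5 n 473
bed pts z pct [21.8 23.8 26.1 27.7]
tip n 139
tip bed [61.9 40.2 21.8] [58.  35.4 15.7] [66.7 43.8 23.2] tool [37.8 29.8 22.4] px 339.2517985611511 194.32374100719426
[ 0.6 -0.1 -0.8]
```

View pics/w6.png

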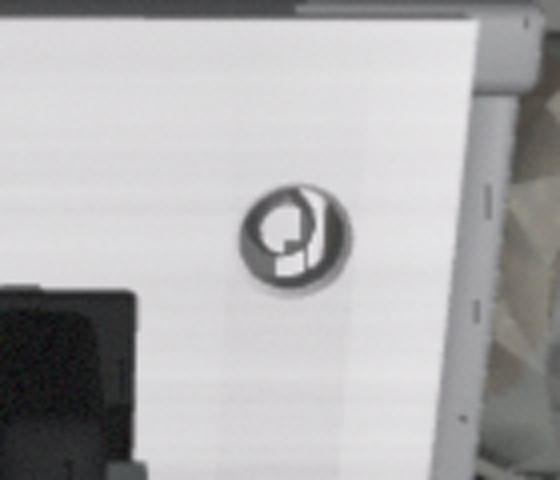

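The tip is at (283,228) against an expected (277,218), so it is nearly centred. I'll correct by +0.5 mm upslope and -1 mm lateral, then feel downwards.

```bash
python3 -c "
from h import *
for z in (0,-2,-4,-6,-8): print(z,go(.5,-1,z))"
```

```text
0 [ 0.3 -1.   0.3]
-2 [ 1.4 -1.2 -1.4]
-4 [ 2.6 -1.3 -3. ]
-6 [ 3.7 -1.4 -4.6]
-8 [ 4.9 -1.5 -6.3]
```

{"name": "play_rows", "arguments": {"commands": [[0.3, -1, 0.3, 0, 0, 0, 1], [0.9, -1.1, -0.6, 0, 0, 0, 1], [1.4, -1.2, -1.4, 0, 0, 0, 1], [2, -1.2, -2.2, 0, 0, 0, 1], [2.6, -1.3, -3, 0, 0, 0, 1], [3.1, -1.3, -3.8, 0, 0, 0, 1], [3.7, -1.4, -4.6, 0, 0, 0, 1], [3.7, -1.4, -4.6, 0, 0, 0, 1]]}}

```text
time_s: 8.5
position: [654.1, 40.4, 154.9]
eef_rot: [1.96, 1.759, 0.555]
contact_force: [-0.6, -0.1, -2.8]
opening: 0.129
gripper_force: 78.6
```

```bash
python3 -c "
from h import *
where()
for z in (-2,-4,-6,-8,-10): print(z,go(0,0,z))"
```

```text
t 8.5 bed [32.54  1.45 38.17] Fbed [-2.1 -0.2 -1.9] Tq bed [-0.    0.58  0.  ] rot err world [-0.05 -0.05 -0.02]
-2 [ 1.1 -0.1 -1.6]
-4 [ 2.3 -0.2 -3.3]
-6 [ 3.4 -0.4 -4.9]
-8 [ 4.6 -0.5 -6.6]
-10 [ 5.7 -0.6 -8.2]
```

{"name": "play_rows", "arguments": {"commands": [[0.6, 0, -0.8, 0, 0, 0, 1], [1.1, -0.1, -1.6, 0, 0, 0, 1], [1.7, -0.2, -2.5, 0, 0, 0, 1], [2.3, -0.2, -3.3, 0, 0, 0, 1], [2.9, -0.3, -4.1, 0, 0, 0, 1], [3.4, -0.4, -4.9, 0, 0, 0, 1], [3.4, -0.4, -4.9, 0, 0, 0, 1]]}}

```text
time_s: 9.38
position: [657.5, 40.0, 150.0]
eef_rot: [1.96, 1.759, 0.555]
contact_force: [0.1, 0.3, -3.3]
opening: 0.124
gripper_force: 78.6
```

```bash
python3 -c "
from h import *
look('l3')"
```

```text
t 9.375 bed [32.51  1.4  32.19] Fbed [-1.8  0.3 -2.7] Tq bed [-0.04  0.53 -0.03] rot err world [-0.05 -0.06 -0.02]
hole px exp 341.7 201.0
hole centroid px 340.2 197.3 n 168
bed pts z pct [11.6 15.2 15.6 16. ]
tip n 0
```

{"name": "play_rows", "arguments": {"commands": [[0.6, 0, -0.8, 0, 0, 0, 1], [1.1, -0.1, -1.6, 0, 0, 0, 1], [1.7, -0.2, -2.5, 0, 0, 0, 1], [2.3, -0.2, -3.3, 0, 0, 0, 1], [2.9, -0.3, -4.1, 0, 0, 0, 1], [3.4, -0.4, -4.9, 0, 0, 0, 1], [4, -0.4, -5.7, 0, 0, 0, 1], [4.6, -0.5, -6.6, 0, 0, 0, 1], [5.1, -0.5, -7.4, 0, 0, 0, 1], [5.7, -0.6, -8.2, 0, 0, 0, 1]]}}

```text
time_s: 10.68
position: [663.2, 39.4, 141.8]
eef_rot: [1.96, 1.759, 0.555]
contact_force: [0.2, -0.3, -3.6]
opening: 0.126
gripper_force: 78.6
```

```bash
python3 -c "
from h import *
where()"
```

```text
t 10.675 bed [32.54  1.43 22.18] Fbed [-1.9 -0.3 -3. ] Tq bed [ 0.01  0.6  -0.  ] rot err world [-0.05 -0.05 -0.02]
```

{"name": "play_rows", "arguments": {"commands": [[0.6, 0, -0.8, 0, 0, 0, 1], [1.1, -0.1, -1.6, 0, 0, 0, 1], [1.5, -0.1, -2.1, 0, 0, 0, 1], [1.7, -0.2, -2.5, 0, 0, 0, 1], [1.7, -0.2, -2.5, 0, 0, 0, 1]]}}

```text
time_s: 11.3
position: [664.3, 39.4, 140.4]
eef_rot: [1.96, 1.759, 0.555]
contact_force: [-8.0, 0.5, 4.6]
opening: 0.126
gripper_force: 80.5
```

```bash
python3 -c "
from h import *
where()"
```

```text
t 11.3 bed [32.57  1.5  20.35] Fbed [-4.  -0.4  8.4] Tq bed [-0.01  0.87  0.  ] rot err world [-0.05 -0.02 -0.01]
```

{"name": "play_rows", "arguments": {"commands": [[0.3, 0, -0.4, 0, 0, 0, 1], [0.6, 0, -0.8, 0, 0, 0, 1], [0.6, 0, -0.8, 0, 0, 0, 1]]}}

```text
time_s: 11.68
position: [664.3, 39.3, 140.3]
eef_rot: [1.959, 1.759, 0.555]
contact_force: [-15.2, 1.4, 11.5]
opening: 0.128
gripper_force: 82.1
```

Run:
```python
from h import *
s,T,p,M,o=where()
c=shot("wrist");W=cloud(c);img=c["img"];P=(W-p)@T;B=(W-o)@M
n=(np.abs(P[...,0])<62)&(P[...,1]>-86)&(P[...,1]<45)&(np.abs(P[...,2]-13)<9)&(img.min(-1)>90)
A=B[n];co,*_=np.linalg.lstsq(np.c_[A[:,:2],np.ones(len(A))],A[:,2],rcond=None);print("plate top in bed: slope deg",np.degrees(co[:2]),"z at origin",co[2],"n",len(A))
rl=(np.abs(np.abs(B[...,1])-58)<5)&(B[...,0]>92)&(B[...,0]<104)&(np.abs(B[...,2])<8);rl2=(np.abs(np.abs(B[...,1])-58)<5)&(B[...,0]<-70)&(B[...,0]>-100)&(np.abs(B[...,2])<8)
for q in (rl,rl2): print("rail",q.sum(),np.median(B[q],0) if q.sum() else None)
```

```text
t 11.675 bed [32.57  1.48 20.32] Fbed [-5.9 -0.3 18.1] Tq bed [ 0.03  1.19 -0.04] rot err world [-0.03 -0.   -0.  ]
plate top in bed: slope deg [-0.02970318 -0.10717232] z at origin 7.467110346746127 n 34609
rail 380 [96.6562442  58.1933534   1.24834631]
rail 1603 [-85.0433436   55.87910386   1.11449872]
```

The plate is flush: its top is 6.3 mm above the rails and parallel, with an 18 N seat force. I'll ease the press, release and retreat along the face normal.

{"name": "play_rows", "arguments": {"commands": [[-0.4, 0, 0.6, 0, 0, 0, 1], [-0.4, 0, 0.6, 0, 0, 0, 1], [-0.4, 0, 0.6, 0, 0, 0, 0.7], [-0.4, 0, 0.6, 0, 0, 0, 0.3], [-0.4, 0, 0.6, 0, 0, 0, 0.3], [-0.4, 0, 0.6, 0, 0, 0, 0.3], [-0.4, 0, 0.6, 0, 0, 0, 0.3]]}}

```text
time_s: 12.6
position: [665.2, 39.2, 139.2]
eef_rot: [1.96, 1.759, 0.555]
contact_force: [-0.1, -0.1, -0.0]
opening: 0.697
gripper_force: 0.0
```

{"name": "play_rows", "arguments": {"commands": [[-3, 0, 4, 0, 0, 0, 0.3], [-12, 1, 17, 0, 0, 0, 0.3], [-26, 3, 37, 0, 0, 0, 0.3], [-46, 5, 66, 0, 0, 0, 0.3], [-66, 7, 95, 0, 0, 0, 0.3], [-80, 0, 110, 0, 0, 0, 0.3], [-100, -30, 120, 0, 0, 0, 0.3], [-120, -60, 120, 0, 0, 0, 0.3], [-120, -60, 120, 0, 0, 0, 0.3], [-120, -60, 120, 0, 0, 0, 0.3]]}}

```text
time_s: 13.85
position: [545.2, -20.6, 260.2]
eef_rot: [1.959, 1.758, 0.556]
contact_force: [-0.0, -0.1, -0.7]
opening: 0.699
gripper_force: 0.0
```

Run:
```python
from h import *
s,T,p,M,o=where();print(s["contact_force"])
c=shot("wrist");W=cloud(c);img=c["img"];B=(W-o)@M;cv2.imwrite("pics/w7.png",img)
n=(np.abs(B[...,0]-13)<62)&(np.abs(B[...,1])<45)&(np.abs(B[...,2]-7)<9)
A=B[n];A=A[A[:,2]<12];co,*_=np.linalg.lstsq(np.c_[A[:,:2],np.ones(len(A))],A[:,2],rcond=None);print(np.degrees(co[:2]),co[2],len(A))
```

```text
t 13.85 bed [  9.57 -70.92 182.71] Fbed [-0.4 -0.1 -0.6] Tq bed [-0.03  0.37 -0.05] rot err world [-0.06  0.05 -0.02]
[-0.01689279 -0.14222292 -0.70837549]
[-0.06785089  0.03242451] 7.5863076565595025 11426
```

View pics/w7.png

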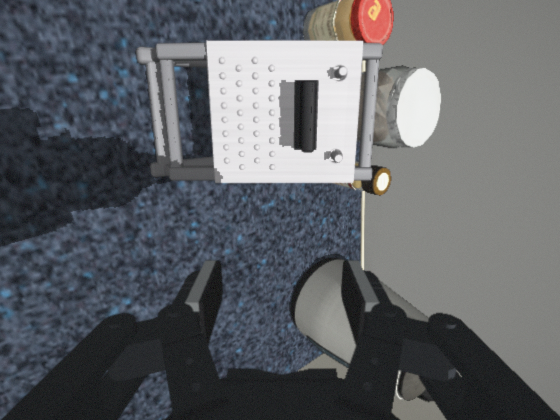

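The plate lies flat on the rails with pins through both holes, at (341,72) and (337,157). The gripper is clear.

```bash
python3 -c "
from workcell import r
print(r.sign_off())"
```

```text
the job is handed in; nothing more can be done
None
```

The grater plate hangs flush on the stand with both pins through its holes and the grip facing outward; I released it once it was home and handed the job in at about 14 s, with no contact with the garlic, tin or mug.

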